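# Shut the denture case and tuck its lid under the lip

### The arm

A 6-joint arm with a two-finger parallel gripper is mounted at the origin on the work surface. World frame = base frame: x ahead of the robot, y to its left, z up, the work surface at z = 0. Lengths are in m, angles in rad, forces in N, time in s.
With the tool pointing down it reaches from about 0.35 to 0.775 m from the base axis. Payload 5.5 kg.
Tool frame: the origin (TCP) lies at the very end of the fingers, on their centre line; the grasp point (between the pads) lies 19 mm behind it; z points along the fingers, y is the line along which they close (so a half turn about z gives the same grasp; the last joint's range is limited). The gripper opens to 85 mm and grips with 20 to 120 N. Pads are 22 mm wide; open, the fingers measure 114 mm over their backs; the gripper's body (76 mm by 85 mm) begins 54 mm behind the grasp point. The pads swing forward as they close: fully open they stand 13 mm farther back than shut.
Start: joints at [1.135, 0.313, 0.046, 1.304, 0, 1.431], TCP at [0.168, 0.55, 0.231] pointing down, gripper open.
Joint ranges: [-2.76, 2.76], [-0.86, 1.69], [-1.03, 1.26], [-2.2, 2.34], [-1.47, 1.5], [-3.14, 3.14]. Speed limits (rad/s): [2.57, 2.57, 3.14, 3.14, 3.14, 3.14].

### API

Orientations are given as a unit quaternion [w, x, y, z].
In Python, from workcell import env, read_camera, get_calibration gives the robot as it stands.
- The arm moves only by the tool jog_arm, never from a script. Its argument "motion" is one flat list of numbers, 7 for each row, row after row: the shift along the tool's x, y, z as a fraction of full scale, then the turn, a rotation vector about the tool's x, y, z as a fraction of full scale, then the opening, from 0 (shut) to 1 (fully open). In form: [x, y, z, wx, wy, wz, grip, x, y, z, wx, wy, wz, grip, ...]. A call has 1 to 12 rows; each row is the pose to reach, as a shift and turn from the pose commanded when the call began, along the tool's axes at that moment; what a row does not reach only later rows make up. Full scale, the value 1, is 0.2 m for a shift and 90 degrees for a turn. A row lasts 1/8 s, in which the tool goes at most 62.5 mm and 10.7 degrees, less where a joint would pass 70% of its speed; a pose out of reach is approached as far as the arm can. A call with a number of a shift or a turn outside -1 to 1 is refused whole. A call with a gripper value outside its range is refused whole. The fingers move at their own pace and stop on an object; "newtons" is the grip in N (left out, the last holds). Time passes only in rows, so rows that repeat a pose let the fingers close. It gives the time, the measured TCP pose, the force, the opening and the grip force at its end, in the units of the state.
- env.get_state(): the state, without advancing time (a new reading comes with each control period).
- read_camera(name): name is "scene" or "top"; returns the picture (420x560x3 uint8, red, green, blue); there is no depth.
- get_calibration(name): a dict with "fx", "fy", "cx", "cy" (pixels), "world_from_camera" (4x4, takes a point from camera to world coordinates). Camera axes: x right, y down, z forward; pixel columns grow to the right and rows downward; lengths in m; the calibration is good to about 2 mm. A picture is of the moment at which its call begins. get_calibration takes no time and is no camera call.
- env.hand_in(): hands the job in; it is judged then, once.
The state is a dict: "clock": time; "joint_pos": joint angles; "qvel": joint speeds; "tau": joint torques, N m; "tcp_pos": TCP position; "orientation": TCP orientation; "wrist_force": force on the tool from outside, world axes, zero at the start; "ft_torque": the same for the moment, N m; "finger_gap": finger opening in m; "grip_force": force on a finger pad.
Only numpy, scipy, OpenCV 4.12 (cv2) and the standard library are available. Lean on these libraries where they do the work, as an engineer would, in place of code of your own. Each camera call takes 0.05 s, during which the arm holds its last target. There are 200 camera calls.

### The job

The blue denture case stands open. With the fingertips push its sprung lid over from behind until it lies flat on the case and, keeping it pressed down, push it along away from its hinge until its free edge is tucked fully home beneath the retaining lip and the lid stays shut by itself. Push on the outside of the lid only: do not pinch it or press on the white lining of its inner face, and do not lift or shove the cup, tin, comb or other things standing about.

Things in the scene. Friction and masses are not known exactly. Their poses are not given: they have to be found in the camera images.
- case: blue plastic denture case, open on top, held to the table by suction feet (it cannot move). 129 mm long (its own x, from -60 to +69 mm), 104 mm wide (y), deck 46 mm above the table. Origin at table level, in the middle of its width; own +x points from the hinge end to the lip end, own y along the hinge, z up
- lid (a joint): angle of the blue lid: 0 lies flat on the case, 1.57 stands upright, about 2.05 leans back at its stop. The lid is a flat plate 96 mm wide (along y) and 4 mm thick, mid-plane on the hinge axis, its free edge 102 mm from the hinge axis. A spring pushes it open (up to about 0.12 N m with the hinge's friction): let go before it is tucked, it rises again. It cannot go below 0
- hinge_slide (a joint): the hinge pin runs in slots in the case: this is how far pin and lid have moved along the case's +x, towards the lip; 0 to 0.016 m, stiff (about 4 N to move), stays where it is left. It starts near 0, where the free edge swings down clear of the lip by about 3 mm; at 0.016 the edge of the flat lid is fully home, 8 mm under the lip. The lid must be flat before it is slid
- hinge (a point): middle of the hinge axis, 56 mm from the case's origin towards -x (at slide 0) and 48.5 mm above the table; moves with the slide
- lid_edge (a point): middle of the lid's free edge, at mid-thickness
- lid_ridge (a point): top of the push face of the thumb ridge on the lid's outer face (its upper face when shut): a ridge 60 mm long along y, 8 mm proud of the plate, with a steep push face 62 mm from the hinge axis that faces the hinge and a ramp towards the free edge. A fingertip set on the plate between hinge and ridge can push the lid along by this face
- lip (a point): middle of the front edge of the retaining lip at the end of the case opposite the hinge: a fixed bar 74 mm wide, underside 54 mm and top 60 mm above the table, flared upwards at its front edge; under it there is room 3.5 mm above the flat lid
- lid_liner: white lining plate, 60 x 74 x 2 mm, on the inner face of the lid (the face that looks into the case when shut), from 20 to 80 mm from the hinge axis: not to be touched. Origin at the hinge, axes of the lid
- cup: clear glass cup, rim 68 mm across, 90 mm high, upright beside the case; origin under its centre. Leave alone
- tin: round stainless pill tin, 63 mm across, 27 mm high, on the other side of the case; origin under its centre. Leave alone
- comb: black plastic comb, 170 mm long (own y), 29 mm wide, 5 mm thick, lying beyond the lip end of the case; origin under its centre. Leave alone
- toothbrush: white toothbrush, 175 mm long (own x), lying to the right; origin under its middle. Leave alone
- lotion: white lotion bottle, 54 mm across, 130 mm high, standing to the left; origin under its centre. Leave alone
- specs_case: black spectacle case 155 x 60 x 38 mm lying to the right; origin under its centre. Leave alone

How it is judged:
At the end, for the whole second after the job is handed in: the lid lies shut (within 0.06 rad of flat) with its edge slid under the lip (slide beyond 12 of 16 mm), held there by the lip alone, at rest (value of joint lid below 0.06 rad and value of joint hinge_slide above 0.012 m and velocity of joint lid below 0.05 rad/s); the robot touches nothing.
It fails at once if the lid's inner lining was touched (the lid was pinched or handled from inside) (contact force between the fingers and lid_liner above 0.5 N).
It fails at once if a thing that should be left alone was lifted, carried or shoved (more than 25 mm) (distance of any of cup, tin, comb, toothbrush, lotion, specs_case from where it was at the start of the episode above 0.025 m).
It fails at once if the cup was tipped (angle between cup's own z axis and vertical above 0.4 rad).
It also fails if it takes over 38 s, if anything falls off the work surface, if the arm or the gripper's body presses on something with over 40 N, if the wrist force passes 120 N, or if a joint passes its speed limit or range.

## Working session

There is one attempt and no reset: what is moved stays moved. The work goes in short steps, Python scripts to look and compute and a tool call to move; the robot and the scene stay as the last step left them, time stands still between calls to the robot, and variables do not carry over. Pictures are saved under pics/ and viewed, at most 10 in all, crops included, and the job is handed in when it is done.

Besides the shell and the picture viewer there is one more tool, called after "Call:" as name(argument=value, ...), one argument or row to a line, values as JSON. jog_arm: Moves the arm, as the interface text tells. Shift numbers are shares of 0.2 m and turn numbers shares of 90 degrees, none past 1 either way. Its arguments: {"type":"object","properties":{"motion":{"type":"array","items":{"type":"number"}},"newtons":{"type":"number"}},"required":["motion"]}

```bash
mkdir -p pics; python3 - <<'E'
from workcell import env, read_camera, get_calibration
import cv2, numpy as np
for n in ("scene","top"):
    im=read_camera(n); cv2.imwrite(f"pics/{n}0.png",im[:,:,::-1])
    c=get_calibration(n); print(n,c["fx"],c["fy"],c["cx"],c["cy"]); print(np.round(c["world_from_camera"],4))
s=env.get_state(); print(s["clock"],s["tcp_pos"],s["orientation"])
E
```

```text
scene 462.2860869164685 462.2860869164685 286.1708831070697 206.9451319215735
[[-0.6233  0.5854 -0.5185  1.3836]
 [ 0.7819  0.4775 -0.4008  0.5992]
 [ 0.013  -0.6553 -0.7553  1.2149]
 [ 0.      0.      0.      1.    ]]
top 522.3069107132949 522.3069107132949 278.4683826770182 215.6566138355318
[[ 4.0000e-04 -9.9180e-01  1.2780e-01  3.9120e-01]
 [-1.0000e+00 -1.0000e-04  2.4000e-03 -1.8500e-02]
 [-2.3000e-03 -1.2780e-01 -9.9180e-01  1.5219e+00]
 [ 0.0000e+00  0.0000e+00  0.0000e+00  1.0000e+00]]
0.1 [0.16740793 0.54961289 0.23049186] [-2.56272528e-04  1.47354123e-01  9.89083450e-01 -7.90671390e-04]
```

View pics/scene0.png

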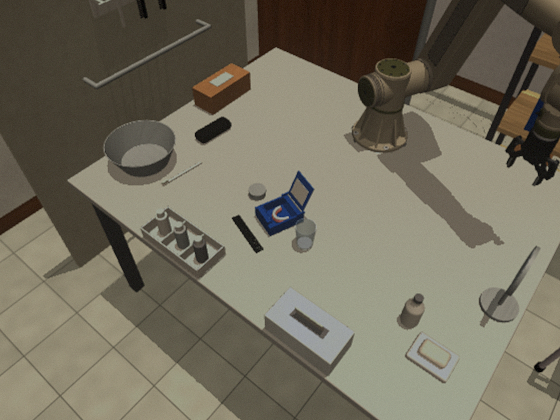

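View pics/top0.png

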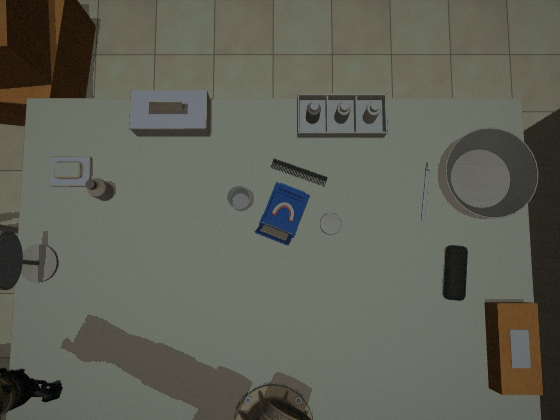

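The top view shows the case near (283,212), with the lid leaning toward the robot. The cup is at (240,199), the tin at (331,223) and the comb at (299,172). I'll enlarge both views.

```bash
python3 - <<'E'
import cv2
a=cv2.imread("pics/top0.png")[150:260,215:355]; cv2.imwrite("pics/topc.png",cv2.resize(a,None,fx=5,fy=5,interpolation=cv2.INTER_CUBIC))
b=cv2.imread("pics/scene0.png")[165:265,225:335]; cv2.imwrite("pics/scc.png",cv2.resize(b,None,fx=6,fy=6,interpolation=cv2.INTER_CUBIC))
E
```

```text
(no output)
```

View pics/topc.png

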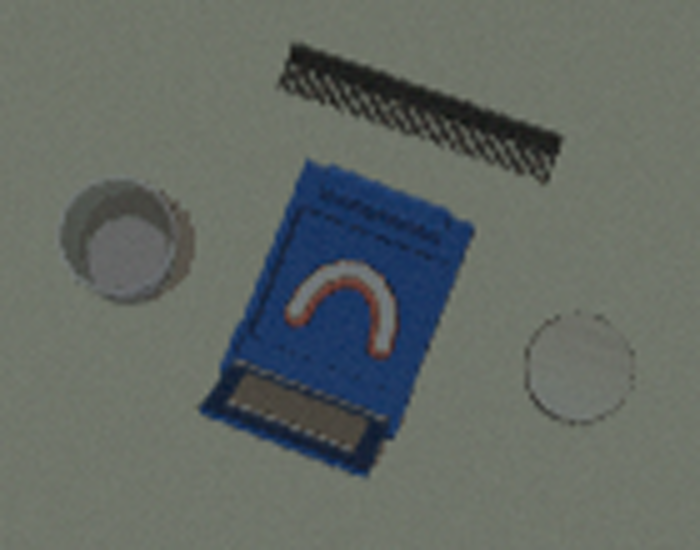

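View pics/scc.png

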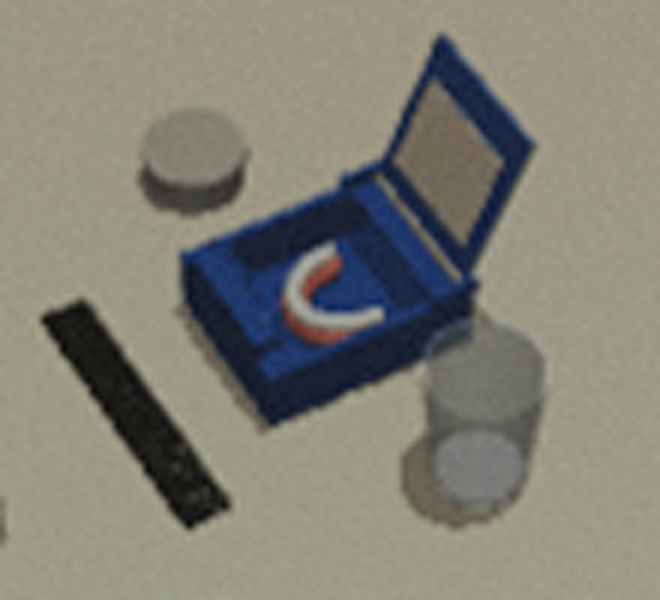

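The crops show the case's lip-end deck corners, in top-crop pixels, at (308,160) and (472,228). The right hinge corner is at (393,437), and the lid's free corners are at (203,407) and (365,474). In the scene crop the lid's free corners are at (441,36) and (533,147). I'll fit the pose to these.

```bash
cat > h.py <<'E'
import numpy as np, json
from workcell import get_calibration
from scipy.optimize import least_squares
C={n:get_calibration(n) for n in("top","scene")}
def proj(n,P):
    c=C[n]; T=np.array(c["world_from_camera"]); p=(np.atleast_2d(P)-T[:3,3])@T[:3,:3]
    return np.c_[c["fx"]*p[:,0]/p[:,2]+c["cx"], c["fy"]*p[:,1]/p[:,2]+c["cy"]]
def tow(v,P):
    x,y,a=v[:3]; P=np.atleast_2d(P); c,s=np.cos(a),np.sin(a)
    return np.c_[x+c*P[:,0]-s*P[:,1], y+s*P[:,0]+c*P[:,1], P[:,2]]
def ray(n,uv,z):
    c=C[n]; T=np.array(c["world_from_camera"]); d=T[:3,:3]@[(uv[0]-c["cx"])/c["fx"],(uv[1]-c["cy"])/c["fy"],1]
    return T[:3,3]+d*(z-T[2,3])/d[2]
E
python3 - <<'E'
from h import *
tp=lambda x,y:((x+.5)/5-.5+215,(y+.5)/5-.5+150)
sc=lambda x,y:((x+.5)/6-.5+225,(y+.5)/6-.5+165)
def pts(v):
    q=v[3]; e=lambda s:(-.056+.102*np.cos(q),s*.048,.0485+.102*np.sin(q))
    return [("top",(.069,.052,.046),tp(308,160)),("top",(.069,-.052,.046),tp(472,228)),("top",(-.06,-.052,.046),tp(393,437)),
     ("top",e(1),tp(203,407)),("top",e(-1),tp(365,474)),("scene",e(-1),sc(441,36)),("scene",e(1),sc(533,147)),
     ("scene",(.069,-.052,.046),sc(183,255)),("scene",(.069,.052,.046),sc(265,378)),("scene",(.069,.052,0),sc(266,430)),("scene",(-.06,.052,.046),sc(475,285))]
f=lambda v:np.concatenate([(proj(n,tow(v,P))-uv).ravel() for n,P,uv in pts(v)])
r=least_squares(f,[.45,0,-.35,2.05],loss="soft_l1"); v=r.x
print(v); print(np.round(f(v).reshape(-1,2),1))
json.dump(list(v),open("pose.json","w"))
for n,P in dict(hinge=(-.056,0,.0485),edge=(-.056+.102*np.cos(v[3]),0,.0485+.102*np.sin(v[3])),lip=(.054,0,.054),origin=(0,0,0)).items(): print(n,tow(v,P).round(4))
print("cup rim",ray("top",tp(128,241),.09),"cup base",ray("scene",sc(478,466),.003),"tin",ray("top",tp(580,367),.027),"comb",ray("top",tp(420,113),.005))
E
```

```text
[ 0.59849815 -0.03108923 -0.38611467  1.9540708 ]
[[ 0.2 -0.7]
 [ 1.  -0.8]
 [-0.  -1. ]
 [-0.9 -0.6]
 [ 0.3 -0.4]
 [ 0.6 -1.2]
 [ 0.4 -1.1]
 [-0.  -1.3]
 [ 0.9 -0.5]
 [ 0.9 -0.5]
 [ 0.3  0.3]]
hinge [[ 0.5466 -0.01    0.0485]]
edge [[0.5113 0.0044 0.1431]]
lip [[ 0.6485 -0.0514  0.054 ]]
origin [[ 0.5985 -0.0311  0.    ]]
cup rim [0.62566642 0.09125644 0.09      ] cup base [0.63341527 0.0966093  0.003     ] tin [ 0.56249592 -0.16502943  0.027     ] comb [ 0.71632545 -0.07435993  0.005     ]
```

Reprojection is within about 1 px. That puts the case yaw at −22.1° and the hinge at (0.547, −0.010). I'll go behind the lid with the fingers shut, in three hops.

Call:
jog_arm(
  motion=[-0.18,-0.174,0.02,0,0,0,0,-0.36,-0.348,0.04,0,0,0,0,-0.54,-0.52,0.06,0,0,0,0,-0.72,-0.694,0.083,0,0,0,0],
  newtons=40,
)

```text
clock: 0.6
tcp_pos: [0.2653, 0.3738, 0.2143]
orientation: [-0.0, 0.147, 0.989, -0.0]
wrist_force: [0.4, 0.3, -0.1]
finger_gap: 0.0129
grip_force: 0.0
```

Call:
jog_arm(
  motion=[-0.18,-0.174,0.02,0,0,0,0,-0.36,-0.348,0.04,0,0,0,0,-0.54,-0.52,0.06,0,0,0,0,-0.72,-0.694,0.083,0,0,0,0],
)

```text
clock: 1.1
tcp_pos: [0.3626, 0.1991, 0.1978]
orientation: [0.0, 0.147, 0.989, 0.0]
wrist_force: [0.7, 0.9, 0.2]
finger_gap: 0.0001
grip_force: 0.0
```

Call:
jog_arm(
  motion=[-0.18,-0.174,0.02,0,0,0.015,0,-0.36,-0.348,0.04,0,0,0.03,0,-0.54,-0.52,0.06,0,0,0.045,0,-0.72,-0.694,0.083,0,0,0.058,0,-0.72,-0.694,0.083,0,0,0.058,0,-0.72,-0.694,0.083,0,0,0.058,0],
)

```text
clock: 1.85
tcp_pos: [0.4588, 0.0259, 0.181]
orientation: [-0.001, 0.193, 0.981, 0.0]
wrist_force: [-0.3, 0.2, 0.3]
finger_gap: 0.0005
grip_force: 0.0
```

Call:
jog_arm(
  motion=[0,0,0.2,0,0,0,0,0,0,0.405,0,0,0,0,0,0,0.405,0,0,0,0],
)

```text
clock: 2.22
tcp_pos: [0.456, 0.0274, 0.0983]
orientation: [-0.003, 0.191, 0.982, -0.0]
wrist_force: [-0.3, -0.3, 0.2]
finger_gap: 0.0002
grip_force: 0.0
```

```bash
python3 - <<'E'
from workcell import env, read_camera
import cv2, numpy as np
a=read_camera("scene")[145:245,235:345,::-1]; b=read_camera("top")[170:270,230:340,::-1]
f=lambda i:cv2.resize(i,None,fx=3.6,fy=3.6,interpolation=cv2.INTER_CUBIC)
cv2.imwrite("pics/b1.png",np.hstack([f(a),f(b)])); print(env.get_state()["tcp_pos"])
E
```

```text
[0.45927167 0.02674057 0.1013354 ]
```

View pics/b1.png

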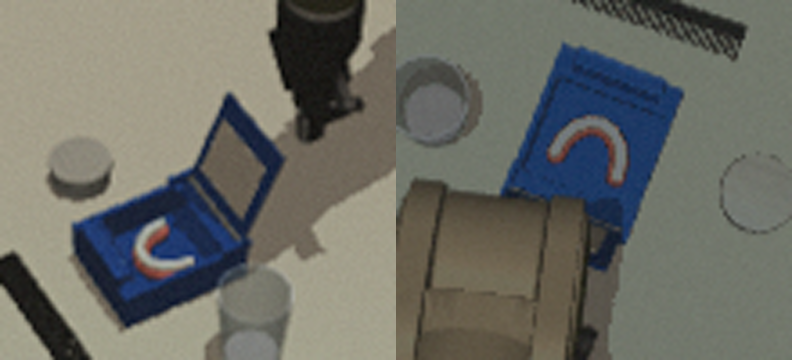

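The tips are centred behind the lid, with the cup and tin well clear. Next I push it upright horizontally.

Call:
jog_arm(
  motion=[-0.04,0,0,0,0,0,0,-0.08,0,0,0,0,0,0,-0.12,0,0,0,0,0,0,-0.16,0,0,0,0,0,0,-0.2,0,0,0,0,0,0,-0.24,0,0,0,0,0,0,-0.28,0,0,0,0,0,0,-0.32,0,0,0,0,0,0,-0.36,0,0,0,0,0,0,-0.4,0,0,0,0,0,0,-0.43,0,0,0,0,0,0,-0.455,0,0,0,0,0,0],
)

```text
clock: 3.82
tcp_pos: [0.5438, -0.0087, 0.1001]
orientation: [-0.0, 0.192, 0.981, 0.0]
wrist_force: [-1.1, 1.0, 0.8]
finger_gap: -0.0001
grip_force: 0.5
```

```bash
python3 - <<'E'
from workcell import env, read_camera
import cv2, numpy as np
a=read_camera("scene")[145:245,235:345,::-1]
cv2.imwrite("pics/b2.png",cv2.resize(a,None,fx=5,fy=5,interpolation=cv2.INTER_CUBIC)); s=env.get_state(); print(s["tcp_pos"],s["wrist_force"])
E
```

```text
[ 0.544516   -0.00889056  0.10022322] [ 0.86625136 -0.06960654 -0.51975047]
```

View pics/b2.png

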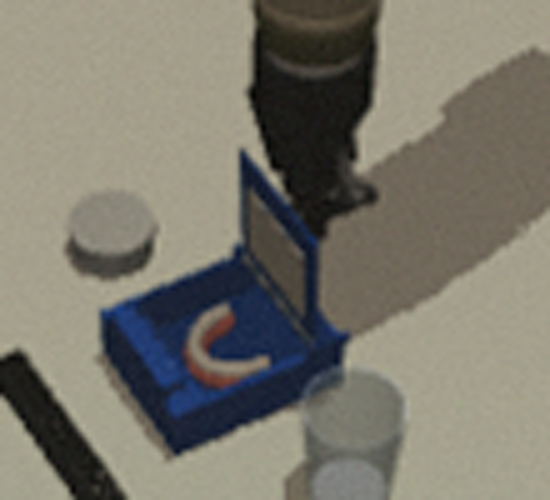

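The lid is now about upright, with the fingers behind it and only light force. Next I follow the arc down.

Call:
jog_arm(
  motion=[-0.035,0,0.02,0,0,0,0,-0.068,0,0.05,0,0,0,0,-0.09,0,0.063,0,0,0,0,-0.107,0,0.075,0,0,0,0,-0.124,0,0.09,0,0,0,0,-0.14,0,0.105,0,0,0,0,-0.154,0,0.123,0,0,0,0,-0.168,0,0.141,0,0,0,0,-0.178,0,0.162,0,0,0,0,-0.187,0,0.182,0,0,0,0,-0.196,0,0.214,0,0,0,0,-0.196,0,0.214,0,0,0,0],
)

```text
clock: 5.38
tcp_pos: [0.5798, -0.0233, 0.057]
orientation: [-0.0, 0.192, 0.981, 0.0]
wrist_force: [0.2, -0.0, 0.6]
finger_gap: 0.0005
grip_force: 0.4
```

Call:
jog_arm(
  motion=[0,0,0.012,0,0,0,0,0,0,0.024,0,0,0,0,0,0,0.034,0,0,0,0,0,0,0.034,0,0,0,0],
)

```text
clock: 5.88
tcp_pos: [0.5806, -0.0235, 0.054]
orientation: [0.001, 0.192, 0.981, -0.0]
wrist_force: [-5.3, 0.8, 22.1]
finger_gap: 0.0001
grip_force: 11.4
```

```bash
python3 - <<'E'
from workcell import env, read_camera
import cv2, numpy as np
a=read_camera("scene")[145:245,235:345,::-1]
cv2.imwrite("pics/b3.png",cv2.resize(a,None,fx=5,fy=5,interpolation=cv2.INTER_CUBIC)); s=env.get_state(); print(s["tcp_pos"],s["wrist_force"])
E
```

```text
[ 0.58054942 -0.02351564  0.05398382] [-6.08641214 -0.0553783  21.79082861]
```

View pics/b3.png

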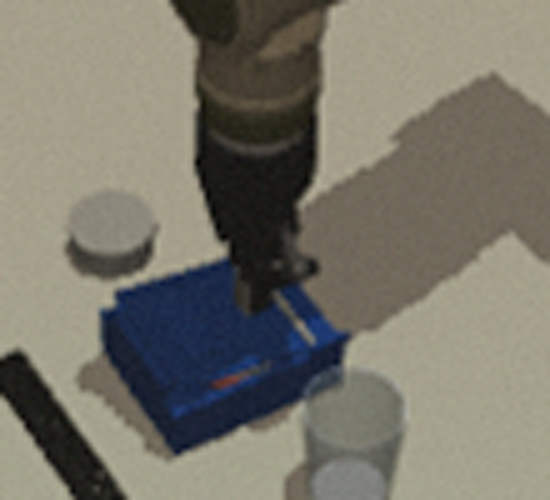

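The lid is down but it carries 22 N at z=0.054, where I expected 0.0505. It may be sitting slightly raised, so I'll overlay the predicted flat lid to check.

```bash
python3 - <<'E'
from h import *
from workcell import read_camera
import cv2
v=json.load(open("pose.json"))
def crop(n,u,w,k,hyps):
    im=cv2.resize(read_camera(n)[u[1]:u[1]+w[1],u[0]:u[0]+w[0],::-1],None,fx=k,fy=k,interpolation=cv2.INTER_CUBIC)
    im=cv2.convertScaleAbs(im,alpha=1.6)
    for q,s,col in hyps:
        P=[(-.056+s+r*np.cos(q)-.002*np.sin(q),y,.0485+r*np.sin(q)+.002*np.cos(q)) for r,y in((0,.048),(.102,.048),(.102,-.048),(0,-.048))]
        p=(proj(n,tow(v,P))-u+.5)*k-.5+ (0,-.7*0)
        cv2.polylines(im,[p.round().astype(int)],True,col,1)
    return im
H=[(0,0,(0,255,0)),(.13,0,(0,0,255))]
a=crop("scene",(250,190),(70,65),8,[]); b=crop("scene",(250,190),(70,65),8,H)
c=crop("top",(255,175),(60,75),8,[])
cv2.imwrite("pics/b4.png",cv2.resize(np.hstack([cv2.resize(i,(int(i.shape[1]*520/i.shape[0]),520)) for i in(a,b,c)]),(800,260) if 0 else None,fx=.5,fy=.5) if 0 else np.hstack([cv2.resize(a,(400,371)),cv2.resize(b,(400,371))]))
E
```

```text
(no output)
```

View pics/b4.png

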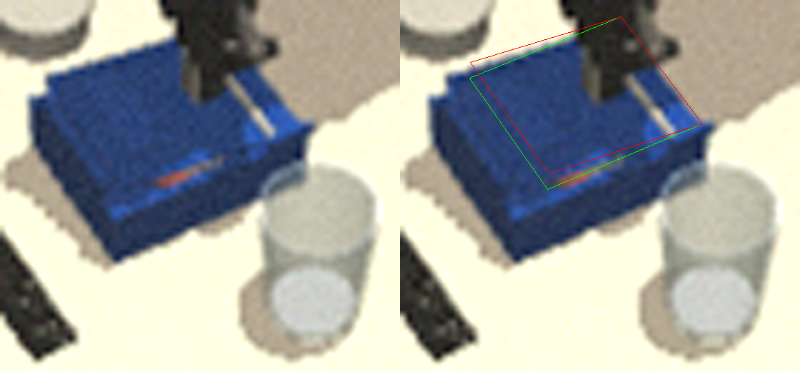

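The lid edge lies about 16 mm further along than predicted, so the hinge slid early and the lid is resting on top of the lip. To recover without touching the inside, I'll keep pressing on the outer face and drag it back toward the hinge until the edge drops clear.

Call:
jog_arm(
  motion=[0,0,0.008,0,0,0,0,0.01,0,0.008,0,0,0,0,0.02,0,0.008,0,0,0,0,0.03,0,0.008,0,0,0,0,0.04,0,0.008,0,0,0,0,0.05,0,0.008,0,0,0,0,0.05,0,0.008,0,0,0,0],
)

```text
clock: 6.95
tcp_pos: [0.5764, -0.0218, 0.0538]
orientation: [0.006, 0.193, 0.981, -0.001]
wrist_force: [3.9, -4.5, 18.7]
finger_gap: 0.0001
grip_force: 8.8
```

Call:
jog_arm(
  motion=[0.01,0,0.008,0,0,0,0,0.02,0,0.012,0,0,0,0,0.03,0,0.012,0,0,0,0,0.04,0,0.012,0,0,0,0,0.05,0,0.012,0,0,0,0,0.05,0,0.012,0,0,0,0],
)

```text
clock: 7.7
tcp_pos: [0.5651, -0.0169, 0.0502]
orientation: [0.004, 0.192, 0.981, -0.0]
wrist_force: [1.3, -1.7, 16.0]
finger_gap: -0.0001
grip_force: 8.0
```

```bash
python3 - <<'E'
from h import *
from workcell import env,read_camera
import cv2
s=env.get_state(); v=json.load(open("pose.json")); c,q=np.cos(v[2]),np.sin(v[2])
d=np.array(s["tcp_pos"])-tow(v,(-.056,0,.0485))[0]; f=s["wrist_force"]
print("rel hinge x,y,z mm",1e3*(c*d[0]+q*d[1]),1e3*(c*d[1]-q*d[0]),1e3*d[2]," Fx,Fy,Fz",c*f[0]+q*f[1],c*f[1]-q*f[0],f[2])
cv2.imwrite("pics/n5.png",read_camera("scene")[:,:,::-1])
# edge location: brightness profile along case x at y=+.040 and -.03, height .052, across the lip end, old picture vs new
new=cv2.imread("pics/n5.png").astype(float).sum(2); old=cv2.imread("pics/b3.png")
print("profile x(mm) 30..75 at y=38mm, z=.05")
X=np.arange(-60,76,5)
for y in(.042,.03):
    p=proj("scene",tow(v,[(x/1e3,y,.050) for x in X])).astype(np.float32)
    print([int(k) for k in cv2.remap(new.astype(np.float32),p[None,:,0].copy(),p[None,:,1].copy(),cv2.INTER_LINEAR)[0]])
E
```

```text
rel hinge x,y,z mm 19.710317921202126 0.5531851914481207 1.7047020921670542  Fx,Fy,Fz 1.8222735409498176 -1.044970555953247 15.98119787406217
profile x(mm) 30..75 at y=38mm, z=.05
[302, 265, 319, 229, 190, 150, 139, 144, 146, 149, 166, 155, 154, 151, 146, 130, 141, 151, 143, 141, 141, 142, 131, 133, 179, 187, 140, 110]
[313, 274, 297, 155, 136, 138, 141, 153, 146, 148, 145, 139, 139, 149, 129, 130, 121, 133, 133, 142, 144, 143, 138, 190, 191, 202, 131, 96]
```

```bash
python3 - <<'E'
import cv2,numpy as np
from workcell import read_camera
f=lambda i:cv2.convertScaleAbs(cv2.resize(i,(400,400),interpolation=cv2.INTER_CUBIC),alpha=1.7)
a=cv2.imread("pics/n5.png")[185:250,255:320]; b=read_camera("top")[175:240,250:315,::-1]
cv2.imwrite("pics/b5.png",np.hstack([f(a),f(b)]))
E
```

```text
(no output)
```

View pics/b5.png

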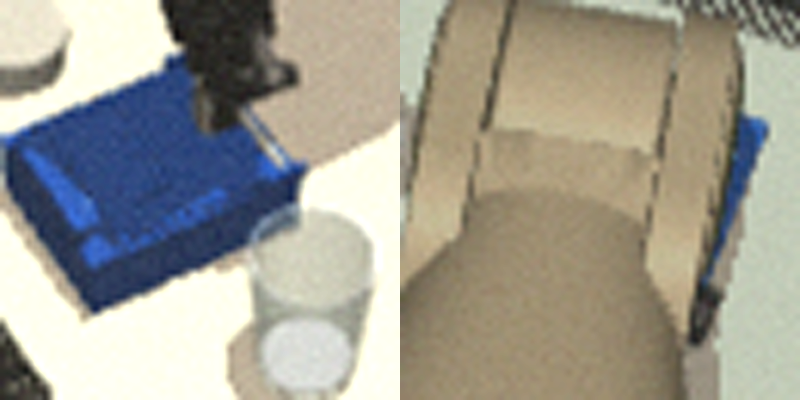

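The right-hand view is blocked by the gripper. In the left view the lid now lies flat and the lip strip is exposed at (60,190), so the drag worked. Staying pressed down, I push toward the lip.

Call:
jog_arm(
  motion=[-0.015,0,0,0,0,0,0,-0.03,0,0,0,0,0,0,-0.045,0,0,0,0,0,0,-0.06,0,0,0,0,0,0,-0.075,0,0,0,0,0,0,-0.09,0,0,0,0,0,0,-0.105,0,0,0,0,0,0,-0.12,0,0,0,0,0,0,-0.135,0,0,0,0,0,0,-0.15,0,0,0,0,0,0,-0.15,0,0,0,0,0,0],
)

```text
clock: 9.18
tcp_pos: [0.5843, -0.0245, 0.0494]
orientation: [-0.004, 0.191, 0.981, 0.001]
wrist_force: [-18.2, 7.3, 31.9]
finger_gap: 0.0003
grip_force: 15.6
```

```bash
cat > st.py <<'E'
from h import *
from workcell import env
s=env.get_state(); v=json.load(open("pose.json")); c,q=np.cos(v[2]),np.sin(v[2])
d=np.array(s["tcp_pos"])-tow(v,(-.056,0,.0485))[0]; f=s["wrist_force"]
print(s["clock"],"rel hinge mm",(1e3*np.array([c*d[0]+q*d[1],c*d[1]-q*d[0],d[2]])).round(1),"F",np.round([c*f[0]+q*f[1],c*f[1]-q*f[0],f[2]],1))
E
python3 st.py
```

```text
9.175 rel hinge mm [40.4  0.8  0.9] F [-19.7  -0.1  31.9]
```

Call:
jog_arm(
  motion=[0,0,-0.01,0,0,0,0,-0.015,0,-0.012,0,0,0,0,-0.03,0,-0.012,0,0,0,0,-0.045,0,-0.012,0,0,0,0,-0.06,0,-0.012,0,0,0,0,-0.075,0,-0.012,0,0,0,0,-0.085,0,-0.012,0,0,0,0,-0.085,0,-0.012,0,0,0,0],
)

```text
clock: 10.18
tcp_pos: [0.6022, -0.0321, 0.0496]
orientation: [-0.003, 0.192, 0.981, 0.001]
wrist_force: [-7.6, 3.4, 11.5]
finger_gap: 0.0001
grip_force: 6.0
```

```bash
python3 st.py
```

```text
10.175 rel hinge mm [59.8  0.4  1.1] F [-8.3  0.3 11.5]
```

Call:
jog_arm(
  motion=[-0.015,0,0,0,0,0,0,-0.03,0,0,0,0,0,0,-0.045,0,0,0,0,0,0,-0.06,0,0,0,0,0,0,-0.06,0,0,0,0,0,0],
)

```text
clock: 10.8
tcp_pos: [0.609, -0.0349, 0.0487]
orientation: [-0.007, 0.192, 0.981, 0.001]
wrist_force: [-15.9, 6.7, 16.5]
finger_gap: 0.0001
grip_force: 12.7
```

```bash
python3 st.py
```

```text
10.8 rel hinge mm [67.2  0.4  0.2] F [-17.2   0.2  16.5]
```

Contact with the ridge came at 67 mm, where it should be with the slide fully home, and the resistance is 17 N. Next I lift off and look.

Call:
jog_arm(
  motion=[0,0,-0.01,0,0,0,0,0.01,0,-0.018,0,0,0,0,0.025,0,-0.03,0,0,0,0,0.035,0,-0.05,0,0,0,0,0.04,0,-0.15,0,0,0,0,0.2,0,-0.4,0,0,0,0,0.6,0,-0.6,0,0,0,0,0.9,0,-0.6,0,0,0,0,0.9,0,-0.6,0,0,0,0,0.9,0,-0.6,0,0,0,0],
)

```text
clock: 12.05
tcp_pos: [0.4492, 0.0302, 0.1705]
orientation: [0.001, 0.192, 0.981, 0.0]
wrist_force: [0.7, -0.5, 0.1]
finger_gap: -0.0
grip_force: 0.0
```

```bash
python3 st.py; python3 - <<'E'
import cv2,numpy as np
from workcell import read_camera
f=lambda i:cv2.convertScaleAbs(cv2.resize(i,(400,400),interpolation=cv2.INTER_CUBIC),alpha=1.7)
cv2.imwrite("pics/b6.png",np.hstack([f(read_camera("scene")[185:250,255:320,::-1]),f(read_camera("top")[175:240,250:315,::-1])]))
E
```

```text
12.05 rel hinge mm [-105.4    0.6  122. ] F [ 0.8 -0.2  0.1]
```

View pics/b6.png

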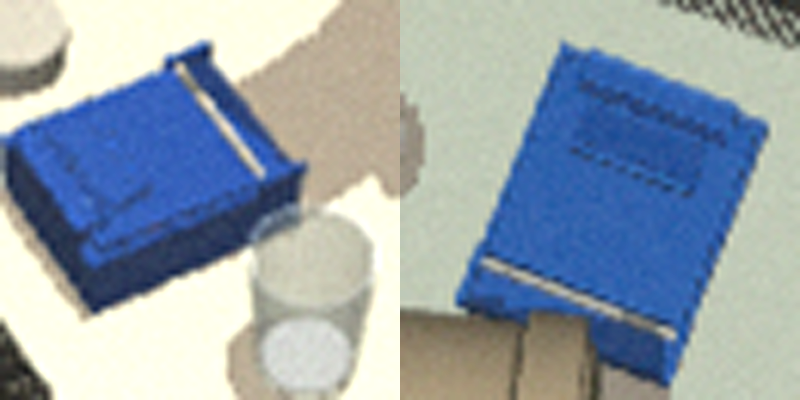

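The robot is clear and the lid stays flat on its own. The pin strip sits about 20 mm in from the hinge end, so the slide is near 16 mm, and the edge is under the lip. Handing in.

```bash
python3 -c "
from workcell import env
print(env.hand_in())"
```

```text
the job is handed in; nothing more can be done
None
```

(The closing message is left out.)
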